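# Swing the camera boom over the specimen table and settle it there

### The arm

A 6-joint arm with a two-finger parallel gripper is mounted at the origin on the work surface. World frame = base frame: x ahead of the robot, y to its left, z up, the work surface at z = 0. Lengths are in m, angles in rad, forces in N, time in s.
With the tool pointing down it reaches from about 0.3 to 0.775 m from the base axis. Payload 14.6 kg.
Tool frame: the origin (TCP) lies midway between the tips of the shut fingers; the grasp point (between the pads) lies 19 mm behind it (tcp_to_grasp is the distance from the TCP to the grasp point, in m); z points along the fingers, y is the line along which they close (so a half turn about z gives the same grasp; the last joint's range is limited). The gripper opens to 94 mm and grips with 3 to 60 N. Pads are 16 mm wide; open, the fingers measure 119 mm over their backs; the gripper's body (75 mm by 177 mm) begins 78 mm behind the grasp point.
Start: joints at [-1.377, 0.3, 1.521, -0, 1.321, -0.067], TCP at [0.142, -0.531, 0.205] pointing down, gripper open.
Joint ranges: [-3.03, 3.03], [-0.79, 2.21], [0.23, 2.52], [-1.04, 4.18], [0, 3.07], [-2.55, 2.55]. Speed limits (rad/s): [2.22, 2.22, 2.57, 3.14, 3.14, 3.14].

### API

Orientations are given as [roll, pitch, yaw] about the fixed x, y, z axes, in that order (R = Rz(yaw) Ry(pitch) Rx(roll)).
In Python, from station import * gives the robot as it stands.
- The arm moves only by the tool send_rows, never from a script. Its argument "motion" is a list of rows, each a list of 3 entries, a list of its own where there are three numbers: the shift along the tool's x, y, z in units of 0.03 m (1.0 is 0.03 m), then the turn, a rotation vector about the tool's x, y, z in units of 0.12 rad (1.0 is 0.12 rad), then the opening, from -1 (shut) to 1 (fully open). In form: [[[x, y, z], [rx, ry, rz], grip], ...]. A call has 1 to 12 rows; each row shifts and turns the commanded pose from where the row before left it, along the tool's axes as they then stand; what a row does not reach is not made up. A row lasts 1/10 s, in which the tool goes at most 50 mm and 8.59 degrees, less where a joint would pass 70% of its speed; a pose out of reach is approached as far as the arm can. A call with a number of a shift or a turn outside -1 to 1 is refused whole. A call with a gripper value outside its range is refused whole. The fingers move at their own pace and stop on an object; "squeeze" is the grip in N (left out, the last holds). Time passes only in rows, so rows that do not move let the fingers close. It gives the time, the measured TCP pose, the force, the opening and the grip force at its end, in the units of the state.
- get_obs(): the state, without advancing time (a new reading comes with each control period).
- camera(name): name is "scene" or "top" or "wrist"; returns a dict with "pixels" (420x560x3 uint8, red, green, blue), "depth" (420x560 float32, m along the optical axis (not along the pixel's ray), 0 where there is no reading), "fx", "fy", "cx", "cy" (pixels), "dist" ([k1, k2, p1, p2, k3] as OpenCV has them; the pictures are not rectified), "rvec" (rotation vector, rad) and "tvec" (3), from world to camera coordinates, as OpenCV has them. Camera axes: x right, y down, z forward; pixel columns grow to the right and rows downward; lengths in m; the calibration is good to about 2 mm. A picture is of the moment at which its call begins.
- hand_in(): hands the job in; it is judged then, once.
The state is a dict: "time_s": time; "qpos": joint angles; "joint_vel": joint speeds; "tau": joint torques, N m; "ee_pos": TCP position; "eef_rot": TCP orientation; "force": force on the tool from outside, world axes, zero at the start; "moment": the same for the moment, N m; "grip_width": finger opening in m; "grip_force": force on a finger pad.
Only numpy, scipy, OpenCV 4.12 (cv2) and the standard library are available. Lean on these libraries where they do the work, as an engineer would, in place of code of your own. Each camera call takes 0.05 s, during which the arm holds its last target. There are 200 camera calls.

### The job

Swing the camera boom across by pushing only on the black sprung guards on the two sides of its head, and bring it to rest with the camera over the middle of the specimen table; then take your hand off and watch it stand still there by itself for five seconds before you finish. It is heavy and runs almost without friction, so steady it as it arrives: never press a guard in so hard that its collision switch trips, do not let the boom run into its end stops, keep off the white casting, and leave the biscuit and the other things as they are.

Things in the scene. Friction and masses are not known exactly. Their poses are not given: they have to be found in the camera images.
- boom (a joint): turning angle of the boom about the upright column, rad: 0 when it points along -x of the stand (towards the robot), growing anticlockwise from above, so that the camera moves to the robot's right (-y). Boom with head and counterweight: 0.57 kg m2 about the column (nominal; may be 0.44 to 0.73). End stops at -1.10 and 1.10; it must not come within 0.03 of them.
- stand: the fixed stand: steel column, 44 mm thick and 268 mm high, on a round white foot of 250 mm diameter; origin on the column's axis at bench height, x to its rear. Its ball bearing has very little friction (about 0.004 N m dry, 0.01 N m s/rad viscous): a moving boom coasts a long way. A counterweight sticks out 170 mm behind the column and turns with the boom.
- pivot (a point): point on the column's axis, about which the boom turns, 200 mm above the bench. The boom's steel hub there is 80 mm in diameter.
- lens (a point): centre of the camera's lens in the black ring light (100 mm in diameter) under the boom's head, 147 mm above the bench, 320 mm from the column's axis. Its axes are the boom's: x from the head to the column, y to the boom's left (the robot's left when the boom points at the robot), z up.
- head_top (a point): middle of the top of the boom's white casting: the head is a box 150 mm long (along the boom), 104 mm wide, 80 mm high, centred over the lens, 165 to 245 mm above the bench; the ring light hangs 17 mm below it; an arm 98 mm wide, 58 mm high joins it to the hub. Keep off the casting: more than 1 N from the robot counts as handling it. Axes as lens.
- guard_left_face (a point): middle of the upper edge of the upright outer face of the black sprung rubber guard on the boom's left (+y of lens). The face is 156 mm long (along the boom), 45 mm high, 160 to 205 mm above the bench; above it the guard slants in to the head's top edge; a skirt fills the gap behind. Unpressed it is 80 mm from the boom's middle plane. Axes as lens; pushed in along -y.
- guard_right_face (a point): the same on the boom's right (-y of lens): face 80 mm from the middle plane, pushed in along +y. Each face's middle is 320 mm from the column's axis.
- guard_left (a joint): how far the left guard is pressed in, m: 0 free, stop at 0.027; its collision switch trips at 0.020, which must never happen. Spring 200 N/m without preload, damping 6 N s/m: lightly damped, so the boom bounces back off a finger that stands still, and runs ahead of one that pushes it. The guard weighs 0.15 kg.
- guard_right (a joint): the same for the right guard.
- table_centre (a point): middle of the top of the specimen table: a square aluminium plate of 150 mm on four black pillars, its top 93 mm above the bench, held by a flat arm clamped to the column's foot, 320 mm from the column's axis and so right under the path of the lens. Fixed. x points to the column.
- biscuit: round pale brown biscuit, 62 mm in diameter and 14 mm thick, lying on the middle of the specimen table, origin at the centre of its underside; stays where it is
- jar: closed jar with white cap, 64 mm in diameter and 100 mm high, on the bench to the robot's right, origin at the centre of its underside; bystander
- beaker: white open beaker, 72 mm in diameter and 90 mm high, on the bench to the robot's left, origin at the centre of its underside; bystander
- weight: brass calibration weight with a knob, 48 mm in diameter and 72 mm high, on the bench to the right of the stand, origin at the centre of its underside; bystander

How it is judged:
On the way:
1. the camera has stood over the middle of the table (lens within 20 mm of it), almost still (under 0.03 rad/s) and with no hand on the boom, for 4 s (horizontal distance between lens and table_centre below 0.02 m and velocity of joint boom between -0.03 and 0.03 rad/s and contact force between each of the arm, the fingers and boom below 0.1 N), for 4 s.
At the end, for the whole second after the job is handed in: The lens is within 20 mm (seen from above) of the middle of the specimen table, the boom turns at less than 0.03 rad/s, and it has stood so for 4 s with nobody touching it (horizontal distance between lens and table_centre below 0.02 m and velocity of joint boom between -0.03 and 0.03 rad/s).
It fails at once if a guard is pressed in 20 mm: its collision switch trips (value of joint any of guard_left, guard_right above 0.02 m).
It fails at once if the boom runs into an end stop (value of joint boom above 1.07 rad or value of joint boom below -1.07 rad).
It fails at once if the robot handles the white casting (contact force between any of the fingers, the arm and boom_c0 above 1 N or contact force between any of the fingers, the arm and boom_c1 above 1 N or contact force between any of the fingers, the arm and boom_c2 above 1 N or contact force between any of the fingers, the arm and boom_c3 above 1 N or contact force between any of the fingers, the arm and boom_c4 above 1 N or contact force between any of the fingers, the arm and boom_c5 above 1 N).
It fails at once if the biscuit or a bystander is shifted or knocked over (distance of biscuit from where it was at the start of the episode above 0.015 m or distance of any of jar, beaker, weight from where it was at the start of the episode above 0.02 m or angle between any of jar, beaker's own z axis and vertical above 0.3 rad).
It also fails if it takes over 45 s, if anything falls off the work surface, if the arm or the gripper's body presses on something with over 40 N, if the wrist force passes 120 N, or if a joint passes its speed limit or range.

## Working session

There is one attempt and no reset: what is moved stays moved. The work goes in short steps, Python scripts to look and compute and a tool call to move; the robot and the scene stay as the last step left them, time stands still between calls to the robot, and variables do not carry over. Pictures are saved under pics/ and viewed, at most 10 in all, crops included, and the job is handed in when it is done.

Besides the shell and the picture viewer there is one more tool, called by a JSON object that holds its "method" and its "body". send_rows: Moves the arm, as the interface text tells. Its arguments: {"type":"object","properties":{"motion":{"type":"array"},"squeeze":{"type":"number"}},"required":["motion"]}

```bash
mkdir -p pics; ls
cat > h.py <<'E'
from station import *
import numpy as np, cv2
def save(c,n): cv2.imwrite(f'pics/{n}.png',c['pixels'][:,:,::-1])
def pts(c):
    h,w=c['depth'].shape
    u,v=np.meshgrid(np.arange(w),np.arange(h))
    K=np.array([[c['fx'],0,c['cx']],[0,c['fy'],c['cy']],[0,0,1.]])
    n=cv2.undistortPoints(np.stack([u,v],-1).reshape(-1,1,2).astype(float),K,np.array(c['dist'])).reshape(h,w,2)
    P=np.dstack([n*c['depth'][...,None],c['depth']])
    R=cv2.Rodrigues(np.array(c['rvec'],float))[0]
    return (P-np.array(c['tvec']).reshape(3))@R
E
python3 - <<'E'
from h import *
o=get_obs(); print(o)
for n in('top','scene'):
    c=camera(n); save(c,n+'0'); np.savez('/tmp/'+n,**c)
    print(n,c['rvec'],c['tvec'],c['fx'],c['dist'],(c['depth']>0).mean())
E
```

```text
pics
{'time_s': 0.0, 'qpos': array([-1.37660407e+00,  3.00441040e-01,  1.52158989e+00,  1.22764583e-05,
        1.32069545e+00, -6.65970172e-02]), 'joint_vel': array([-7.51286745e-04,  1.06995411e-03, -8.72100301e-04,  6.48697872e-04,
        5.60505378e-05,  2.81723871e-04]), 'tau': array([-3.45092318e-03, -5.31810522e+01, -3.52736306e+01,  7.06806011e-02,
        2.43765773e-02, -9.82852157e-05]), 'ee_pos': array([ 0.14176439, -0.53114168,  0.20489909]), 'eef_rot': array([-3.14046223e+00, -8.73117919e-05,  2.60786176e-01]), 'force': array([ 0.26691969, -0.60561824, -0.20402381]), 'moment': array([-0.00167775,  0.00826605, -0.03015388]), 'grip_force': 0.0, 'grip_width': 0.09385801915185789}
top [ 2.20335687 -2.17474446  0.08482312] [-0.00967609  0.63210495  1.54009039] 475.1536694228452 [-0.09597983  0.          0.          0.          0.        ] 0.9961054421768708
scene [ 2.36132303  0.75272604 -0.25899762] [-0.50491439 -0.18217125  1.59648352] 406.50838207447265 [0.0420833 0.        0.        0.        0.       ] 0.9958163265306123
```

View pics/top0.png

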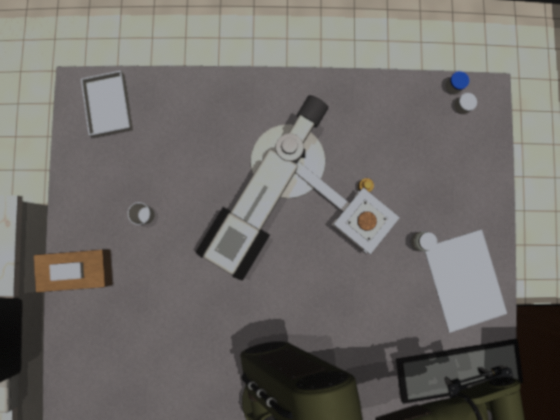

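View pics/scene0.png

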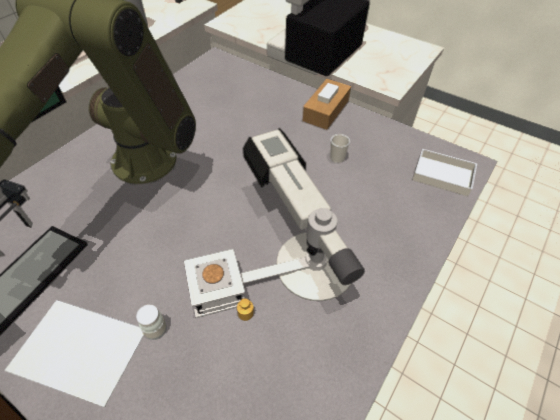

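The top view shows the boom head at (235,243) on the robot's left, the hub at (290,147), and the table with the biscuit at (367,221). In the scene view the head is at (275,150) and the table at (213,275). Next I'll measure these.

Run:
```python
from h import *
c=dict(np.load('/tmp/top.npz')); P=pts(c); px=c['pixels'].astype(int)
for u,v in((290,147),(235,243),(367,221),(345,215),(312,108),(140,213),(428,240),(366,184),(100,380),(207,237),(263,258),(320,180)): print(u,v,P[v,u].round(4))
def comp(m,u,v):
    n,l=cv2.connectedComponents(m.astype(np.uint8)); return l==l[v,u]
z=P[...,2]
# table top
m=(abs(z-.093)<.012); m=comp(m,345,215); ys,xs=np.nonzero(m); 
hsv=cv2.cvtColor(c['pixels'],cv2.COLOR_RGB2HSV)
r=np.hypot(P[...,0]-P[221,367,0],P[...,1]-P[221,367,1])
b=(r<.05)&(hsv[...,1]>90)&(z>.09); print('biscuit',P[b].mean(0),b.sum(),np.sqrt(b.sum()/np.pi))
t=(r<.13)&(abs(z-.093)<.01); q=cv2.minAreaRect(P[t][:,:2].astype(np.float32)); print('table',q,t.sum())
h=(abs(z-.245)<.006)&(np.hypot(P[...,0]-P[243,235,0],P[...,1]-P[243,235,1])<.11)
print('head',cv2.minAreaRect(P[h][:,:2].astype(np.float32)),h.sum(), np.median(z[h]))
f=(z>.003)&(z<.03)&(px.min(-1)>150)&(np.hypot(P[...,0]-P[147,290,0],P[...,1]-P[147,290,1])<.16)
k=cv2.convexHull(P[f][:,:2].astype(np.float32)); print('foot',cv2.minEnclosingCircle(k))
hub=(np.hypot(P[...,0]-P[147,290,0],P[...,1]-P[147,290,1])<.06)
print('hub heights',np.percentile(z[hub],[5,25,50,75,95]))
top=hub&(z>np.percentile(z[hub],95)-.008); print(cv2.minEnclosingCircle(P[top][:,:2].astype(np.float32)),P[top].mean(0))
```

```text
290 147 [ 0.7879 -0.0206  0.2715]
235 243 [0.5185 0.1297 0.2486]
367 221 [ 0.5914 -0.2664  0.1105]
345 215 [ 0.6105 -0.2006  0.089 ]
312 108 [ 0.9107 -0.0838  0.2364]
140 213 [0.6131 0.4731 0.0019]
428 240 [ 0.5343 -0.4618  0.1018]
366 184 [ 0.7111 -0.2691  0.0795]
100 380 [ 0.0532  0.5973 -0.0006]
207 237 [0.5343 0.2116 0.2289]
263 258 [0.4695 0.0584 0.0012]
320 180 [ 0.7271 -0.1252  0.039 ]
biscuit [ 0.59267519 -0.26569311  0.10872114] 247 8.866935315394846
table ((0.5954057574272156, -0.26871854066848755), (0.15202432870864868, 0.15230724215507507), 51.04264450073242) 1987
head ((0.5352518558502197, 0.13203710317611694), (0.12407679110765457, 0.19304272532463074), 59.69709014892578) 2106 0.24618737641376476
foot ((0.794532299041748, -0.01964634656906128), 0.12027505040168762)
hub heights [0.02511389 0.2289963  0.24053887 0.24733355 0.27134404]
((0.7957631349563599, -0.018077576532959938), 0.022152315825223923) [ 0.79501079 -0.01771544  0.26991448]
```

{"method": "send_rows", "body": {"motion": [[[0, 0, -1], [0, 0, 0.72], -1], [[0, 0, -1], [0, 0, 0.72], -1], [[0, 0, -1], [0, 0, 0.73], -1], [[0, 0, -1], [0, 0, 0], -1], [[0, 0, -1], [0, 0, 0], -1], [[0.48, -0.98, -0.2], [0, 0, 0], -1], [[0.48, -0.98, 0], [0, 0, 0], -1], [[0.48, -0.98, 0], [0, 0, 0], -1], [[0.48, -0.98, 0], [0, 0, 0], -1], [[0.48, -0.98, 0], [0, 0, 0], -1], [[0.48, -0.98, 0], [0, 0, 0], -1], [[0.48, -0.98, 0], [0, 0, 0], -1]]}}

```text
time_s: 1.3
ee_pos: [0.2428, -0.3242, 0.3612]
eef_rot: [-3.141, 0.0, 0.0]
force: [0.3, -0.8, -0.2]
grip_width: 0.0022
grip_force: 0.0
```

```bash
cat >> h.py <<'E'
PIV=np.array([.7945,-.0185]); TGT=np.arctan2(.2485,.2008)
def theta(*names):
    out=[]
    for n in names:
        t=get_obs()['time_s']; c=n if isinstance(n,dict) else camera(n); P=pts(c); d=P[...,:2]-PIV; r=np.hypot(d[...,0],d[...,1])
        hs=cv2.cvtColor(c['pixels'],cv2.COLOR_RGB2HSV)
        m=(P[...,2]>.225)&(P[...,2]<.256)&(r>.07)&(r<.24)&(hs[...,2]>120)&(hs[...,1]<70)
        u=d[m]/r[m][:,None]
        a=np.arctan2(-u[:,1],-u[:,0]); a=a[np.abs(a-np.median(a))<.6]
        out.append((round(float(t),3),round(float(a.mean()),4),int(m.sum())))
    return out
E
python3 -c "
from h import *
o=get_obs();print(o['ee_pos'],o['eef_rot'],o['time_s'],TGT)
print(theta(dict(np.load('/tmp/top.npz')),dict(np.load('/tmp/scene.npz'))),theta('top','scene'))"
```

```text
[ 0.24281477 -0.32423884  0.36122711] [-3.14127099e+00  1.48587838e-04  2.03942906e-04] 1.3 0.8911671212143133
[(1.3, -0.5172, 2014), (1.3, -0.5036, 1508)] [(1.3, -0.5188, 2021), (1.35, -0.5029, 1508)]
```

{"method": "send_rows", "body": {"motion": [[[0.48, -0.98, 0], [0, 0, 0], -1], [[0.48, -0.98, 0], [0, 0, 0], -1], [[0.48, -0.98, 0], [0, 0, 0], -1], [[0.48, -0.98, 0], [0, 0, 0], -1], [[0.48, -0.98, 0], [0, 0, 0], -1], [[0.48, -0.98, 0], [0, 0, 0], -1], [[0.48, -0.98, 0], [0, 0, 0], -1], [[0.48, -0.98, 0], [0, 0, 0], -1], [[0.48, -0.98, 0], [0, 0, 0], -1], [[0.48, -0.98, 0], [0, 0, 0], -1], [[0.48, -0.98, 0], [0, 0, 0], -1], [[0.48, -0.98, 0], [0, 0, 0], -1]]}}

```text
time_s: 2.6
ee_pos: [0.4158, 0.0282, 0.3612]
eef_rot: [3.141, 0.0, 0.0]
force: [0.6, 0.5, 0.1]
grip_width: 0.0008
grip_force: 0.0
```

{"method": "send_rows", "body": {"motion": [[[0.48, -0.98, 0], [0, 0, 0], -1], [[0.48, -0.98, 0], [0, 0, 0], -1], [[0.48, -0.98, 0], [0, 0, 0], -1], [[0.48, -0.98, 0], [0, 0, 0], -1], [[0.48, -0.98, 0], [0, 0, 0], -1], [[0.48, -0.98, 0], [0, 0, 0], -1], [[0.48, -0.98, 0], [0, 0, 0], -1], [[0.48, -0.98, 0], [0, 0, 0], -1], [[0, 0, 0], [0, 0, 0], -1]]}}

```text
time_s: 3.5
ee_pos: [0.5314, 0.2646, 0.3592]
eef_rot: [3.141, 0.003, 0.002]
force: [0.4, -0.5, 0.1]
grip_width: 0.0005
grip_force: 0.0
```

{"method": "send_rows", "body": {"motion": [[[0, 0, 1], [0, 0, 0], -1], [[0, 0, 1], [0, 0, 0], -1], [[0, 0, 1], [0, 0, 0], -1], [[0, 0, 1], [0, 0, 0], -1], [[0, 0, 1], [0, 0, 0], -1], [[0, 0, 1], [0, 0, 0], -1], [[0, 0, 0.3], [0, 0, 0], -1], [[0, 0, 0], [0, 0, 0], -1]]}}

```text
time_s: 4.3
ee_pos: [0.5302, 0.2618, 0.1718]
eef_rot: [3.141, 0.002, -0.0]
force: [0.9, 0.6, -0.5]
grip_width: 0.0001
grip_force: 0.0
```

```bash
python3 -c "
from h import *
o=get_obs();print(o['ee_pos'],o['force'],o['time_s'])
print(theta('top','scene'))
p=o['ee_pos'][:2]-PIV;t=-.518
print('r,off',p@[-np.cos(t),-np.sin(t)],p@[-np.sin(t),np.cos(t)])
c=camera('scene');cv2.imwrite('pics/a.png',cv2.resize(c['pixels'][90:290,180:420,::-1],None,fx=3,fy=3))
"
```

```text
[0.53016582 0.26180195 0.17176466] [ 0.93169134  0.59609526 -0.50295459] 4.3
[(4.3, -0.5169, 2054), (4.35, -0.5022, 1511)]
r,off 0.36844618867663015 0.11264612642716115
```

View pics/a.png

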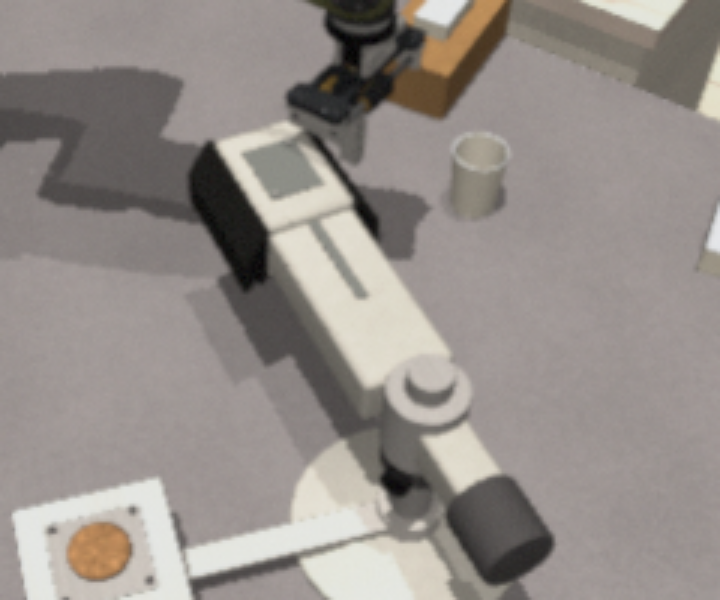

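The finger stands 18 mm off the left guard, at (340,130) in the crop. Now I'll launch the boom gently.

{"method": "send_rows", "body": {"motion": [[[-0.066, 0.116, 0], [0, 0, 0], -1], [[-0.066, 0.116, 0], [0, 0, 0], -1], [[-0.066, 0.116, 0], [0, 0, 0], -1], [[-0.066, 0.116, 0], [0, 0, 0], -1], [[-0.066, 0.116, 0], [0, 0, 0], -1], [[-0.066, 0.116, 0], [0, 0, 0], -1], [[-0.066, 0.116, 0], [0, 0, 0], -1], [[-0.066, 0.116, 0], [0, 0, 0], -1], [[-0.066, 0.116, 0], [0, 0, 0], -1], [[-0.066, 0.116, 0], [0, 0, 0], -1]]}}

```text
time_s: 5.45
ee_pos: [0.5104, 0.2274, 0.1724]
eef_rot: [3.141, 0.0, 0.0]
force: [-1.0, -0.7, -0.6]
grip_width: 0.0003
grip_force: 0.0
```

```bash
python3 -c "
from h import *
o=get_obs();print(o['ee_pos'],o['force'],o['time_s'])
print(theta('top','scene','top'))
"
```

```text
[0.51035555 0.22739015 0.1724354 ] [-1.00813499 -0.73407844 -0.57198782] 5.45
[(5.45, -0.432, 2068), (5.5, -0.4037, 1552), (5.55, -0.4134, 2049)]
```

{"method": "send_rows", "body": {"motion": [[[0, -0.3, -1], [0, 0, 0], -1], [[0, 0, -1], [0, 0, 0], -1], [[0, 0, -1], [0, 0, 0], -1], [[0, 0, -1], [0, 0, 0], -1], [[0, 0, -1], [0, 0, 0], -1], [[0.12, 0.95, 0], [0, 0, 0], -1], [[0.12, 0.95, 0], [0, 0, 0], -1], [[0.12, 0.95, 0], [0, 0, 0], -1], [[0.12, 0.95, 0], [0, 0, 0], -1], [[0.12, 0.95, 0], [0, 0, 0], -1], [[0.12, 0.95, 0], [0, 0, 0], -1], [[0.12, 0.95, 0], [0, 0, 0], -1]]}}

```text
time_s: 6.8
ee_pos: [0.5359, 0.0362, 0.3225]
eef_rot: [3.142, -0.0, 0.0]
force: [0.3, 0.3, 0.4]
grip_width: 0.0004
grip_force: 0.0
```

{"method": "send_rows", "body": {"motion": [[[0.12, 0.95, 0], [0, 0, 0], -1], [[0.12, 0.95, 0], [0, 0, 0], -1], [[0.12, 0.95, 0], [0, 0, 0], -1], [[0.12, 0.95, 0], [0, 0, 0], -1], [[0.12, 0.95, 0], [0, 0, 0], -1], [[0.12, 0.95, 0], [0, 0, 0], -1], [[0.12, 0.95, 0], [0, 0, 0], -1], [[0.12, 0.95, 0], [0, 0, 0], -1], [[0.12, 0.95, 0], [0, 0, 0], -1], [[0.12, 0.95, 0], [0, 0, 0], -1], [[0.12, 0.95, 0], [0, 0, 0], -1], [[0.12, 0.95, 0], [0, 0, 0], -1]]}}

```text
time_s: 8.0
ee_pos: [0.5793, -0.3058, 0.3223]
eef_rot: [-3.142, 0.0, 0.001]
force: [0.4, 0.3, -0.3]
grip_width: 0.0004
grip_force: 0.0
```

```bash
python3 -c "
from h import *
o=get_obs();print(o['ee_pos'],o['force'],o['time_s'])
print(theta('top','scene'))
"
```

```text
[ 0.57926111 -0.30583797  0.32233558] [ 0.44078649  0.31604774 -0.27684567] 8.0
[(8.0, -0.0079, 2171), (8.05, 0.028, 1672)]
```

{"method": "send_rows", "body": {"motion": [[[0.2, 0.9, 0], [0, 0, 0], -1], [[0, 0, 1], [0, 0, 0], -1], [[0, 0, 1], [0, 0, 0], -1], [[0, 0, 1], [0, 0, 0], -1], [[0, 0, 1], [0, 0, 0], -1], [[0, 0, 1], [0, 0, 0], -1], [[0, 0, 0], [0, 0, 0], -1], [[0, 0, 0], [0, 0, 0], -1], [[0, 0, 0], [0, 0, 0], -1], [[0, 0, 0], [0, 0, 0], -1]]}}

```text
time_s: 9.1
ee_pos: [0.5857, -0.3319, 0.1744]
eef_rot: [3.14, -0.002, 0.001]
force: [0.1, -0.6, -0.1]
grip_width: 0.0003
grip_force: 0.0
```

```bash
python3 -c "
from h import *
o=get_obs();print(o['ee_pos'],o['force'],o['time_s'])
print(theta('top','scene'))
"
```

```text
[ 0.58568709 -0.33190103  0.17436815] [ 0.11452865 -0.61176716 -0.13590034] 9.1
[(9.1, 0.1567, 2166), (9.15, 0.1956, 1740)]
```

{"method": "send_rows", "body": {"motion": [[[0.45, 0.25, 0], [0, 0, 0], -1], [[0.45, 0.25, 0], [0, 0, 0], -1], [[0.43, 0.25, 0], [0, 0, 0], -1], [[0, 0, 0], [0, 0, 0], -1], [[0, 0, 0], [0, 0, 0], -1], [[0, 0, 0], [0, 0, 0], -1], [[0, 0, 0], [0, 0, 0], -1], [[0, 0, 0], [0, 0, 0], -1], [[0, 0, 0], [0, 0, 0], -1], [[0, 0, 0], [0, 0, 0], -1], [[0, 0, 0], [0, 0, 0], -1], [[0, 0, 0], [0, 0, 0], -1]]}}

```text
time_s: 10.4
ee_pos: [0.625, -0.3542, 0.1724]
eef_rot: [-3.142, 0.0, 0.0]
force: [0.6, 0.8, -0.1]
grip_width: 0.0004
grip_force: 0.0
```

{"method": "send_rows", "body": {"motion": [[[0, 0, 0], [0, 0, 0], -1], [[0, 0, 0], [0, 0, 0], -1], [[0, 0, 0], [0, 0, 0], -1], [[0, 0, 0], [0, 0, 0], -1], [[0, 0, 0], [0, 0, 0], -1], [[0, 0, 0], [0, 0, 0], -1], [[0, 0, 0], [0, 0, 0], -1], [[0, 0, 0], [0, 0, 0], -1], [[0, 0, 0], [0, 0, 0], -1], [[0, 0, 0], [0, 0, 0], -1]]}}

```text
time_s: 11.4
ee_pos: [0.625, -0.3542, 0.1725]
eef_rot: [3.142, -0.0, 0.0]
force: [0.5, -0.2, -0.1]
grip_width: 0.0005
grip_force: 0.0
```

```bash
python3 -c "
from h import *
o=get_obs();print(o['ee_pos'],o['force'],o['time_s'])
print(theta('top','scene'))
"
```

```text
[ 0.62504809 -0.35420763  0.1724696 ] [ 0.48955822 -0.24033968 -0.08644544] 11.4
[(11.4, 0.461, 2141), (11.45, 0.4981, 1881)]
```

{"method": "send_rows", "body": {"motion": [[[0, 0, 0], [0, 0, 0], -1], [[0, 0, 0], [0, 0, 0], -1], [[0, 0, 0], [0, 0, 0], -1], [[0, 0, 0], [0, 0, 0], -1], [[0, 0, 0], [0, 0, 0], -1], [[0, 0, 0], [0, 0, 0], -1], [[0, 0, 0], [0, 0, 0], -1], [[0, 0, 0], [0, 0, 0], -1], [[0, 0, 0], [0, 0, 0], -1], [[0, 0, 0], [0, 0, 0], -1], [[0, 0, 0], [0, 0, 0], -1], [[0, 0, 0], [0, 0, 0], -1]]}}

```text
time_s: 12.7
ee_pos: [0.625, -0.3542, 0.1725]
eef_rot: [-3.142, 0.0, 0.0]
force: [0.2, 0.1, 0.0]
grip_width: 0.0004
grip_force: 0.0
```

{"method": "send_rows", "body": {"motion": [[[0, 0, 0], [0, 0, 0], -1], [[0, 0, 0], [0, 0, 0], -1], [[0, 0, 0], [0, 0, 0], -1], [[0, 0, 0], [0, 0, 0], -1], [[0, 0, 0], [0, 0, 0], -1], [[0, 0, 0], [0, 0, 0], -1], [[0, 0, 0], [0, 0, 0], -1], [[0, 0, 0], [0, 0, 0], -1], [[0, 0, 0], [0, 0, 0], -1], [[0, 0, 0], [0, 0, 0], -1]]}}

```text
time_s: 13.7
ee_pos: [0.625, -0.3542, 0.1724]
eef_rot: [-3.142, 0.0, 0.0]
force: [0.1, -0.2, -0.2]
grip_width: 0.0003
grip_force: 0.0
```

```bash
python3 -c "
from h import *
o=get_obs();print(o['ee_pos'],o['force'],o['time_s'])
print(theta('top','scene'))
"
```

```text
[ 0.62502478 -0.35420783  0.17243938] [ 0.1303067  -0.20338522 -0.22217494] 13.7
[(13.7, 0.7131, 2143), (13.75, 0.7469, 1986)]
```

{"method": "send_rows", "body": {"motion": [[[0, 0, 0], [0, 0, 0], -1], [[0, 0, 0], [0, 0, 0], -1], [[0, 0, 0], [0, 0, 0], -1], [[0, 0, 0], [0, 0, 0], -1], [[0, 0, 0], [0, 0, 0], -1], [[0, 0, 0], [0, 0, 0], -1], [[0, 0, 0], [0, 0, 0], -1], [[0, 0, 0], [0, 0, 0], -1], [[0, 0, 0], [0, 0, 0], -1], [[0, 0, 0], [0, 0, 0], -1], [[0.035, 0.031, 0], [0, 0, 0], -1], [[0.035, 0.031, 0], [0, 0, 0], -1]]}}

```text
time_s: 15.0
ee_pos: [0.6272, -0.3561, 0.1725]
eef_rot: [3.142, -0.0, 0.0]
force: [0.2, -0.7, -0.7]
grip_width: 0.0005
grip_force: 0.0
```

{"method": "send_rows", "body": {"motion": [[[0.035, 0.031, 0], [0, 0, 0], -1], [[0.035, 0.031, 0], [0, 0, 0], -1], [[0.035, 0.031, 0], [0, 0, 0], -1], [[0.035, 0.031, 0], [0, 0, 0], -1], [[0.035, 0.031, 0], [0, 0, 0], -1], [[0.035, 0.031, 0], [0, 0, 0], -1], [[0.035, 0.031, 0], [0, 0, 0], -1], [[0.035, 0.031, 0], [0, 0, 0], -1], [[0.035, 0.031, 0], [0, 0, 0], -1], [[0.035, 0.031, 0], [0, 0, 0], -1], [[0.035, 0.031, 0], [0, 0, 0], -1]]}}

```text
time_s: 16.1
ee_pos: [0.6387, -0.3664, 0.1724]
eef_rot: [-3.142, 0.0, 0.0]
force: [0.2, -0.3, -1.1]
grip_width: 0.0003
grip_force: 0.0
```

```bash
python3 -c "
from h import *
o=get_obs();print(o['ee_pos'],o['force'],o['time_s'])
print(theta('top','scene','top','scene','top','scene','top'))
"
```

```text
[ 0.63874189 -0.36637564  0.17242477] [ 0.15592897 -0.31269232 -1.09773799] 16.1
[(16.1, 0.8983, 2137), (16.15, 0.9246, 2082), (16.2, 0.8983, 2129), (16.25, 0.9241, 2064), (16.3, 0.8982, 2123), (16.35, 0.9245, 2056), (16.4, 0.8989, 2132)]
```

{"method": "send_rows", "body": {"motion": [[[0.1, 0.3, 0], [0, 0, 0], -1], [[0.1, 0.4, 0], [0, 0, 0], -1], [[0, 0.4, 0], [0, 0, 0], -1], [[0, 0, -0.5], [0, 0, 0], -1], [[0, 0, -1], [0, 0, 0], -1], [[0, 0, -1], [0, 0, 0], -1], [[0, 0, -1], [0, 0, 0], -1], [[0, 0, 0], [0, 0, 0], -1]]}}

```text
time_s: 17.25
ee_pos: [0.6454, -0.3991, 0.2843]
eef_rot: [3.137, -0.007, 0.001]
force: [-0.0, -0.4, -0.5]
grip_width: 0.0006
grip_force: 0.0
```

Run:
```python
from h import *
print(get_obs()['ee_pos'],theta('top','scene'))
for n in('top','scene'):
    c=camera(n);P=pts(c);hs=cv2.cvtColor(c['pixels'],cv2.COLOR_RGB2HSV)
    T=np.array([.5937,-.267]);e=np.hypot(P[...,0]-T[0],P[...,1]-T[1])
    m=(abs(P[...,2]-.245)<.007)&(e<.12)&(hs[...,2]>90)&(hs[...,1]<70)
    q=cv2.minAreaRect(P[m][:,:2].astype(np.float32));print(n,q,m.sum())
    d=P[m][:,:2]-PIV; 
    for t in (.891,):
        tan=d@np.array([np.sin(t),-np.cos(t)]); rad=d@np.array([-np.cos(t),-np.sin(t)])
        print('tangential 2/98%',np.percentile(tan,[2,98]),'radial',np.percentile(rad,[2,98]))
    cv2.imwrite(f'pics/b_{n}.png',c['pixels'][:,:,::-1])
```

```text
[ 0.64540365 -0.3990903   0.2842508 ] [(17.25, 0.8989, 2130), (17.3, 0.9258, 2050)]
top ((0.6106892824172974, -0.24949365854263306), (0.19038821756839752, 0.10096941888332367), 50.901798248291016) 1295
tangential 2/98% [-0.04412002  0.04936504] radial [0.21018142 0.38445302]
scene ((0.6281580924987793, -0.25091552734375), (0.11551659554243088, 0.1522676646709442), 2.6473498344421387) 972
tangential 2/98% [-0.0475546   0.04922588] radial [0.24740092 0.35477198]
```

View pics/b_scene.png

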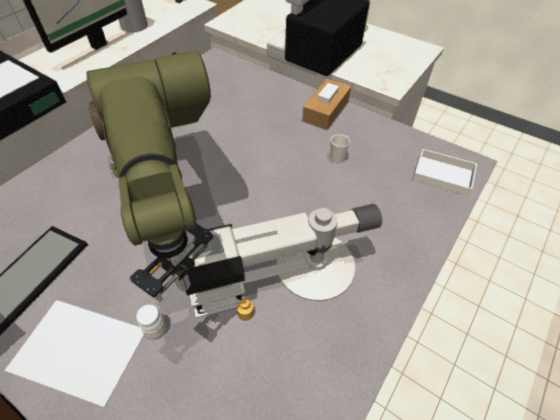

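The boom is over the table (head at about (215,255)) and standing still, within about 3 mm of the middle. The hand is clear of it, so I'll wait and watch.

{"method": "send_rows", "body": {"motion": [[[0, 0, -0.5], [0, 0, 0], -1], [[0, 0, 0], [0, 0, 0], -1], [[0, 0, 0], [0, 0, 0], -1], [[0, 0, 0], [0, 0, 0], -1], [[0, 0, 0], [0, 0, 0], -1], [[0, 0, 0], [0, 0, 0], -1], [[0, 0, 0], [0, 0, 0], -1], [[0, 0, 0], [0, 0, 0], -1], [[0, 0, 0], [0, 0, 0], -1], [[0, 0, 0], [0, 0, 0], -1], [[0, 0, 0], [0, 0, 0], -1], [[0, 0, 0], [0, 0, 0], -1]]}}

```text
time_s: 18.65
ee_pos: [0.6447, -0.3993, 0.2925]
eef_rot: [3.142, -0.0, 0.0]
force: [-0.8, -0.1, -0.4]
grip_width: 0.0003
grip_force: 0.0
```

{"method": "send_rows", "body": {"motion": [[[0, 0, 0], [0, 0, 0], -1], [[0, 0, 0], [0, 0, 0], -1], [[0, 0, 0], [0, 0, 0], -1], [[0, 0, 0], [0, 0, 0], -1], [[0, 0, 0], [0, 0, 0], -1], [[0, 0, 0], [0, 0, 0], -1], [[0, 0, 0], [0, 0, 0], -1], [[0, 0, 0], [0, 0, 0], -1], [[0, 0, 0], [0, 0, 0], -1], [[0, 0, 0], [0, 0, 0], -1], [[0, 0, 0], [0, 0, 0], -1], [[0, 0, 0], [0, 0, 0], -1]]}}

```text
time_s: 19.85
ee_pos: [0.6447, -0.3993, 0.2924]
eef_rot: [-3.142, 0.0, 0.0]
force: [0.4, -0.7, -0.2]
grip_width: 0.0005
grip_force: 0.0
```

{"method": "send_rows", "body": {"motion": [[[0, 0, 0], [0, 0, 0], -1], [[0, 0, 0], [0, 0, 0], -1], [[0, 0, 0], [0, 0, 0], -1], [[0, 0, 0], [0, 0, 0], -1], [[0, 0, 0], [0, 0, 0], -1], [[0, 0, 0], [0, 0, 0], -1], [[0, 0, 0], [0, 0, 0], -1], [[0, 0, 0], [0, 0, 0], -1], [[0, 0, 0], [0, 0, 0], -1], [[0, 0, 0], [0, 0, 0], -1], [[0, 0, 0], [0, 0, 0], -1], [[0, 0, 0], [0, 0, 0], -1]]}}

```text
time_s: 21.05
ee_pos: [0.6447, -0.3993, 0.2925]
eef_rot: [-3.142, -0.0, 0.0]
force: [-0.6, 0.5, 0.6]
grip_width: 0.0006
grip_force: 0.0
```

{"method": "send_rows", "body": {"motion": [[[0, 0, 0], [0, 0, 0], -1], [[0, 0, 0], [0, 0, 0], -1], [[0, 0, 0], [0, 0, 0], -1], [[0, 0, 0], [0, 0, 0], -1], [[0, 0, 0], [0, 0, 0], -1], [[0, 0, 0], [0, 0, 0], -1], [[0, 0, 0], [0, 0, 0], -1], [[0, 0, 0], [0, 0, 0], -1], [[0, 0, 0], [0, 0, 0], -1], [[0, 0, 0], [0, 0, 0], -1], [[0, 0, 0], [0, 0, 0], -1], [[0, 0, 0], [0, 0, 0], -1]]}}

```text
time_s: 22.25
ee_pos: [0.6447, -0.3993, 0.2925]
eef_rot: [-3.142, -0.0, 0.0]
force: [0.6, -0.6, 1.0]
grip_width: 0.0007
grip_force: 0.0
```

{"method": "send_rows", "body": {"motion": [[[0, 0, 0], [0, 0, 0], -1], [[0, 0, 0], [0, 0, 0], -1], [[0, 0, 0], [0, 0, 0], -1], [[0, 0, 0], [0, 0, 0], -1], [[0, 0, 0], [0, 0, 0], -1], [[0, 0, 0], [0, 0, 0], -1], [[0, 0, 0], [0, 0, 0], -1], [[0, 0, 0], [0, 0, 0], -1], [[0, 0, 0], [0, 0, 0], -1], [[0, 0, 0], [0, 0, 0], -1]]}}

```text
time_s: 23.25
ee_pos: [0.6447, -0.3993, 0.2924]
eef_rot: [-3.142, 0.0, 0.0]
force: [0.1, -0.2, -0.4]
grip_width: 0.0003
grip_force: 0.0
```

```bash
python3 -c "
from h import *
t=theta('top','scene'); print(t)
if abs(t[0][1]-.8985)<.01: print(hand_in())
"
```

```text
[(23.25, 0.8983, 2133), (23.3, 0.9246, 2072)]
the job is handed in; nothing more can be done
None
```

The boom is at rest with the camera about 3 mm from the table's middle by my camera measurements; it stood still untouched for over 5 s, and I handed the job in at about 23 s (no verdict came back).

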